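# Move the micromanipulator to its working station

## Robot

A 7-joint arm with a two-finger parallel gripper is mounted at the origin on the work surface. World frame = base frame: x ahead of the robot, y to its left, z up, the work surface at z = 0. Lengths are in m, angles in rad, forces in N, time in s.
With the tool pointing down it reaches from about 0.35 to 0.9 m from the base axis. Payload 8.1 kg.
Tool frame: the origin (TCP) lies midway between the tips of the shut fingers; the grasp point (between the pads) lies 19 mm behind it; z points along the fingers, y is the line along which they close (so a half turn about z gives the same grasp; the last joint's range is limited). The gripper opens to 92 mm and grips with 3 to 60 N. Pads are 19 mm wide; open, the fingers measure 130 mm over their backs; the gripper's body (75 mm by 190 mm) begins 47 mm behind the grasp point.
Start: joints at [-1.283, 0.434, 0.025, 1.573, -0.012, 1.134, -0.075], TCP at [0.238, 0.578, 0.227] pointing down, gripper open.
Joint ranges: [-2.62, 2.62], [-0.44, 2.09], [-1.27, 1.32], [0.08, 2.57], [-1.32, 4.46], [0.12, 2], [-2.74, 2.74]. Speed limits (rad/s): [2.22, 2.22, 3.01, 3.01, 3.14, 3.14, 3.14].

## Interface

Orientations are given as a rotation vector (axis times angle).
In Python, from cell import arm gives the robot as it stands.
- The arm moves only by the tool carry_out, never from a script. Its arguments are lists of equal length, an entry for each row: "claw": the finger opening in cm, from 0 to 9.18; "delta_pos": the shift along the tool's x, y, z in cm, a list of three; "angular": the turn, a rotation vector about the tool's x, y, z in rad, a list of three. In form: {"claw": [claw, ...], "delta_pos": [[dx, dy, dz], ...], "angular": [[ax, ay, az], ...]}. A call has 1 to 20 rows; each row shifts and turns the commanded pose from where the row before left it, along the tool's axes as they then stand; what a row does not reach is not made up. A row lasts 1/10 s, in which the tool goes at most 50 mm and 8.59 degrees, less where a joint would pass 70% of its speed; a pose out of reach is approached as far as the arm can. A call with a gripper value outside its range is refused whole. The fingers move at their own pace and stop on an object; "force" is the grip in N (left out, the last holds). Time passes only in rows, so rows that do not move let the fingers close. It gives the time, the measured TCP pose, the force, the opening and the grip force at its end, in the units of the state.
- arm.observe(): the state, without advancing time (a new reading comes with each control period).
- arm.get_image(name): name is "side" or "top"; returns a dict with "frame" (384x512x3 uint8, red, green, blue), "mtx" (3x3 intrinsics, pixels), "T" (4x4, takes a point from camera to world coordinates). Camera axes: x right, y down, z forward; pixel columns grow to the right and rows downward; lengths in m; the calibration is good to about 2 mm. A picture is of the moment at which its call begins. There is no depth.
- arm.sign_off(): hands the job in; it is judged then, once.
Trained networks look in a picture, given as the dict that the camera call returned (one of the last four; its "shot" number tells which), for a name from the list of things; names that differ only in an ending like _2 or _b are one class to them, and where a whole thing is asked for, a point or a joint stands for the part that bears it (a point fixed in the world has none). Each returns a list of dicts, best first, with "conf" (0 to 1); they miss things now and then, are a little off and sometimes report something else, mostly with a low value. They report only what shows in the picture. A call takes as long as a camera call.
- arm.look_for(label, picture): "centre" ([column, row] as shares, 0 to 1, of the picture: columns of its width, rows of its height, amid what is visible of it).
- arm.trace(label, picture): "region" (384x512 bool, what is visible of it) and "centre" ([column, row] as shares, 0 to 1, of the picture: columns of its width, rows of its height, amid what is visible of it).
- arm.place_of(label, picture): "centre" ([column, row] as shares, 0 to 1, of the picture: columns of its width, rows of its height: a listed point, or the origin of a listed thing).
The state is a dict: "clock": time; "joints": joint angles; "dq": joint speeds; "joint_efforts": joint torques, N m; "position": TCP position; "ee_rot": TCP orientation; "force": force on the tool from outside, world axes, zero at the start; "ft_torque": the same for the moment, N m; "width": opening from 0.0 (shut) to 1.0 (fully open); "gripper_force": force on a finger pad.
Only numpy, scipy, OpenCV 4.12 (cv2) and the standard library are available. Lean on these libraries where they do the work, as an engineer would, in place of code of your own. Each camera call takes 0.05 s, during which the arm holds its last target. There are 200 camera calls.

## Task

The micromanipulator stands at its park station on the slide. Pull up the index plunger knob, slide the carriage towards the light stage, and let the plunger drop fully home in the working hole, which you find by feel; then let go. Never force the carriage against the pin, do not touch the micromanipulator or its pipette, and leave the dish and everything else on the bench where it is.

Things in the scene. Friction and masses are not known exactly. Their poses are not given: they have to be found in the camera images.
- station: Fixed station: aluminium base plate 12 mm thick, x -120..120, y -200..280 mm, with a slide bed and a white light stage on it. Origin at bench height. Its +y is the slide direction, from park towards the light stage. Slide centre line x = -30 mm; bed 76 mm wide, y -155..155, 56 mm high; light stage x -95..55, y 155..280, 62 mm high.
- carriage (a joint): Carriage travel along station +y, m. 0: pin in the park hole (start; 1.3 mm play each way); end stop 0.105. Plate 86 mm wide, top 72 mm above the bench, from 45 mm behind the knob axis to 160 mm ahead; about 3 N friction, stays where left. The only other hole, the working hole, is hidden under the carriage between 0.054 and 0.086, set differently every time.
- plunger (a joint): Knob lift, m. 0: pin home in a hole; 0.007: pin tip just out of the hole, or resting on the smooth index strip between holes; 0.012: upper stop. A damped spring pushes down with 7 N at 0, 10 N at 0.012. With the knob let down on the strip and the carriage pushed on slowly (10 to 20 mm/s), the pin drops in by itself at the working hole and the carriage stops dead.
- knob (a point): Centre of the black fluted round plunger knob: 28 mm diameter, 20 mm high, axis vertical, 104 mm above the bench when home, over a neck 20 mm across and 6 mm high and a hex steel body 26 mm across on the carriage. At the start at station x -30, y -90 mm. Pulled straight up, not turned. Pushed sideways it carries the carriage along.
- pin: Steel index pin below the knob, 9 mm diameter, flat tip, fixed to the knob, reaching 7 mm into an 11.6 mm hole when home; hidden in the carriage. Origin on the knob's axis at bench height (z = 0 when home). More than about 35 N on it bends it.
- manipulator: Three-axis micromanipulator riding on the front of the carriage: stack of slides 64 x 60 mm, 138 mm tall, with micrometer heads and a thin pipette holder reaching forward and down. Origin: centre of its underside, 122 mm ahead (+y) of the knob's axis, 72 mm above the bench; its rear face is 92 mm ahead of the knob's axis. Fragile: not to be touched.
- pipette_tip (a point): Tip of the glass pipette, 238 mm ahead (+y) of the knob's axis and 10 mm towards station +x, 89 mm above the bench; it goes over the dish.
- dish: Loose clear dish, 60 mm diameter, 11 mm high, on the light stage. Origin: centre of its underside.
- capillary_box: Loose clear box with white lid, 45 x 85 x 28 mm, on the base plate behind (+x) the slide. Origin: centre of its underside.
- hex_driver: Loose black-handled driver, 150 mm long, lying on the base plate behind (+x) the slide. Origin: under its middle.
- wash_bottle_a: Loose white wash bottle, 62 mm diameter, 185 mm tall with its blue spout, on the bench. Origin: centre of its underside.
- wash_bottle_b: Second wash bottle, the same.
- tip_box: Loose blue pipette-tip box, 85 x 120 x 67 mm, on the bench. Origin: centre of its underside.
- media_bottle: Loose jar with orange cap, 60 mm diameter, 110 mm tall, on the bench. Origin: centre of its underside.
- tube_rack: Loose white rack with glass tubes, 60 x 140 x 92 mm, on the bench. Origin: centre of its underside.

How it is judged:
At the end, for the whole second after the job is handed in: The carriage stands at the working station (travel over 45 mm) at rest, with the plunger fully home in the working hole (lift under 2 mm), and the dish is still in its place on the light stage (within 10 mm) (value of joint carriage above 0.045 m and value of joint plunger below 0.002 m and velocity of joint carriage between -0.005 and 0.005 m/s and distance of dish from where it was at the start of the episode below 0.01 m); the robot touches nothing.
It fails at once if the carriage is forced against the plunger pin (more than 35 N on the pin) (contact force between pin and anything else above 35 N).
It fails at once if the robot touches the micromanipulator or its pipette (contact force between manipulator and the arm above 1 N or contact force between manipulator and the fingers above 1 N).
It fails at once if the dish is shifted by more than 10 mm (distance of dish from where it was at the start of the episode above 0.01 m).
It fails at once if a bystander is shifted by more than 20 mm (distance of any of capillary_box, hex_driver, wash_bottle_a, wash_bottle_b, tip_box, media_bottle, tube_rack from where it was at the start of the episode above 0.02 m).
It also fails if it takes over 48 s, if anything falls off the work surface, if the arm or the gripper's body presses on something with over 40 N, if the wrist force passes 120 N, or if a joint passes its speed limit or range.

## Working session

There is one attempt and no reset: what is moved stays moved. The work goes in short steps, Python scripts to look and compute and a tool call to move; the robot and the scene stay as the last step left them, time stands still between calls to the robot, and variables do not carry over. Pictures are saved under pics/ and viewed, at most 10 in all, crops included, and the job is handed in when it is done.

Besides the shell and the picture viewer there is one more tool, called as name(argument=value, ...) on one line, values as JSON. carry_out: Moves the arm, as the interface text tells. Its arguments: {"type":"object","properties":{"claw":{"type":"array","items":{"type":"number"}},"delta_pos":{"type":"array","items":{"type":"array","items":{"type":"number"}}},"angular":{"type":"array","items":{"type":"array","items":{"type":"number"}}},"force":{"type":"number"}},"required":["claw","delta_pos","angular"]}

```bash
mkdir -p pics
cat > h.py <<'E'
import numpy as np, cv2
from cell import arm
def ray(im,c):
    h,w=im["frame"].shape[:2]
    p=np.array([c[0]*w,c[1]*h,1.0]); d=im["T"][:3,:3]@np.linalg.solve(im["mtx"],p)
    return im["T"][:3,3],d/np.linalg.norm(d)
def tri(rs):
    A=sum(np.eye(3)-np.outer(d,d) for o,d in rs); b=sum((np.eye(3)-np.outer(d,d))@o for o,d in rs)
    return np.linalg.solve(A,b)
def atz(r,z): o,d=r; return o+d*(z-o[2])/d[2]
def proj(im,P):
    T=np.linalg.inv(im["T"]); q=im["mtx"]@(T[:3,:3]@np.asarray(P)+T[:3,3]); return q[:2]/q[2]
E
python3 - <<'E'
from h import *
np.set_printoptions(precision=4,suppress=True)
ims={n:arm.get_image(n) for n in("side","top")}
for n,i in ims.items():
    cv2.imwrite(f"pics/{n}0.png",i["frame"][:,:,::-1]); print(n,i["T"][:3,3],i["mtx"][0,0])
for l in["knob","pipette_tip","station","manipulator","dish","capillary_box","hex_driver","wash_bottle_a","tip_box","media_bottle","tube_rack"]:
    R={n:arm.place_of(l,i) for n,i in ims.items()}
    for n in R: print(l,n,[(np.round(r["centre"],4).tolist(),round(r["conf"],2)) for r in R[n][:2]])
    if all(R.values()): 
        rs=[ray(ims[n],R[n][0]["centre"]) for n in R]; print("  tri",tri(rs), "z0:",atz(rs[0],0)[:2],atz(rs[1],0)[:2])
s=arm.observe(); print(s)
E
```

```text
side [ 0.1088 -0.7709  1.0843] 388.68897087818476
top [0.3381 0.0424 1.3318] 390.4164764023442
knob side [([0.5018, 0.575], 0.6)]
knob top [([0.5346, 0.5549], 0.54)]
  tri [ 0.4744 -0.0483  0.1017] z0: [0.5191 0.0249] [ 0.4792 -0.0535]
pipette_tip side [([0.4686, 0.4518], 0.81)]
pipette_tip top [([0.3898, 0.4927], 0.81)]
  tri [0.5388 0.1942 0.0845] z0: [0.5699 0.2767] [0.5573 0.203 ]
station side [([0.498, 0.5628], 0.62)]
station top [([0.4875, 0.5201], 0.72), ([0.5492, 0.4643], 0.2)]
  tri [0.5178 0.0311 0.0214] z0: [0.5228 0.0479] [0.5239 0.0299]
manipulator side [([0.4809, 0.5156], 0.79)]
manipulator top [([0.2297, 0.5344], 0.75), ([0.1955, 0.6479], 0.71)]
  tri [ 0.6358  0.5883 -0.4701] z0: [0.5336 0.1436] [0.4966 0.4798]
dish side [([0.4635, 0.4349], 0.64)]
dish top [([0.3537, 0.4891], 0.74)]
  tri [0.551  0.2567 0.0595] z0: [0.5768 0.3164] [0.5609 0.2668]
capillary_box side [([0.5207, 0.5219], 0.58)]
capillary_box top [([0.4492, 0.45], 0.92)]
  tri [ 0.61    0.1027 -0.008 ] z0: [0.5971 0.0977] [0.6171 0.0997]
hex_driver side [([0.5563, 0.6122], 0.44), ([0.4986, 0.5659], 0.29)]
[... 591 characters left out ...]
] z0: [ 0.6474 -0.4543] [ 0.6449 -0.4632]
tube_rack side [([0.3279, 0.3937], 0.67)]
tube_rack top [([0.1975, 0.6461], 0.91)]
  tri [0.35   0.5175 0.0187] z0: [0.3532 0.5406] [0.3513 0.524 ]
{'clock': 1.2, 'joints': array([-1.2826,  0.4345,  0.025 ,  1.5732, -0.0116,  1.134 , -0.0751]), 'dq': array([ 0.    ,  0.0001, -0.0008, -0.0004, -0.0015, -0.0012,  0.0004]), 'joint_efforts': array([  0.0009, -66.7676,   0.9844, -31.482 ,  -0.0606,   0.0326,
         0.    ]), 'position': array([0.2381, 0.5779, 0.2267]), 'ee_rot': array([-0.6101, -3.0818, -0.0001]), 'force': array([-0.6712, -0.0483,  0.1704]), 'ft_torque': array([0.013 , 0.0278, 0.0331]), 'gripper_force': 0.0, 'width': 1.0008738589004798}
```

View pics/side0.png

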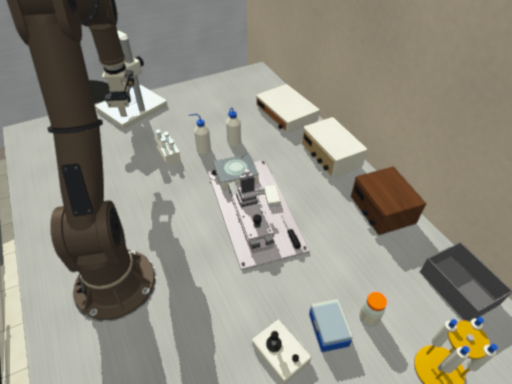

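View pics/top0.png

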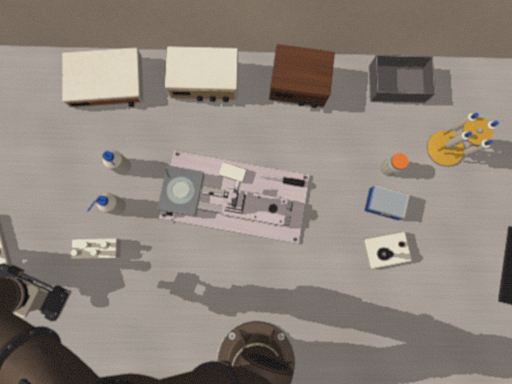

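Run:
```python
from h import *
from scipy.spatial.transform import Rotation as R
np.set_printoptions(precision=4,suppress=True)
s=arm.observe(); print(R.from_rotvec(s["ee_rot"]).as_matrix())
# knob from several shots (seg and point)
K={}
for n in("side","top"):
    for k in range(4):
        im=arm.get_image(n)
        for f in(arm.place_of,):
            for l in("knob","pipette_tip","dish"):
                r=f(l,im)
                if r: K.setdefault((l,n),[]).append(r[0]["centre"])
    K[n]=im
for l in("knob","pipette_tip","dish"):
    m={n:np.median(K[(l,n)],0) for n in("side","top")}
    rs=[ray(K[n],m[n]) for n in m]; print(l,tri(rs),{n:np.std(K[(l,n)],0) for n in m})
    for z in(0.062,.089,0.104): print(z,[atz(r,z)[:2] for r in rs])
for n in("side","top"):
    t=arm.trace("knob",K[n]); print(n,[(x["conf"],x["region"].sum(),np.array(np.nonzero(x["region"])).min(1),np.array(np.nonzero(x["region"])).max(1)) for x in t[:2]])
    im=K[n]["frame"]; p=proj(K[n],[.4744,-.0483,.1]).astype(int)
    c=im[p[1]-50:p[1]+50,p[0]-65:p[0]+65]; cv2.imwrite(f"pics/k_{n}.png",cv2.resize(c,None,fx=4,fy=4,interpolation=cv2.INTER_CUBIC)[:,:,::-1]); print(n,p)
a=cv2.imread("pics/k_side.png");b=cv2.imread("pics/k_top.png"); cv2.imwrite("pics/k.png",cv2.resize(np.vstack([a,b]),None,fx=.75,fy=.75))
```

```text
[[-0.9246  0.381  -0.    ]
 [ 0.381   0.9246  0.    ]
 [ 0.      0.     -1.    ]]
knob [ 0.4826 -0.0419  0.0952] {'side': array([0.0032, 0.0047]), 'top': array([0.1002, 0.0453])}
0.062 [array([ 0.4959, -0.0176]), array([ 0.4858, -0.0439])]
0.089 [array([ 0.4857, -0.0375]), array([ 0.4826, -0.0421])]
0.104 [array([ 0.48  , -0.0485]), array([ 0.4809, -0.0411])]
pipette_tip [0.5352 0.1893 0.0867] {'side': array([0.0019, 0.0026]), 'top': array([0.0006, 0.0018])}
0.062 [array([0.5437, 0.2135]), array([0.5412, 0.1916])]
0.089 [array([0.5322, 0.1875]), array([0.5368, 0.1885])]
0.104 [array([0.5258, 0.173 ]), array([0.5344, 0.1867])]
dish [0.5463 0.2634 0.0607] {'side': array([0.0029, 0.0027]), 'top': array([0.003 , 0.0029])}
0.062 [array([0.542 , 0.2629]), array([0.5498, 0.2622])]
0.089 [array([0.5306, 0.2356]), array([0.5453, 0.2575])]
0.104 [array([0.5242, 0.2204]), array([0.5428, 0.2549])]Traceback (most recent call last):
  File "<stdin>", line 20, in <module>
ValueError: only the last four pictures can be asked about
```

Side view: station is in the middle, with the knob at about (257,220) and the manipulator ahead at (248,185). Top view: plate corners are near (177,152), (312,173), (298,243) and (162,213), knob at (273,209), stage and dish at (180,190). I'll refine the knob position and the yaw.

Run:
```python
from h import *
np.set_printoptions(precision=4,suppress=True)
guess=[.4755,-.0483,.104]; out=[]
rs=[]
for n in("side","top"):
    im=arm.get_image(n); p=proj(im,guess); pi=p.astype(int)
    t=arm.trace("knob",im)
    for x in t[:2]: print(n,"trace",x["conf"],x["region"].sum(),np.array(x["centre"])*[512,384])
    print(n,"proj",p)
    f=im["frame"]; c=f[pi[1]-45:pi[1]+45,pi[0]-60:pi[0]+60]
    out.append(cv2.resize(c,None,fx=3.3,fy=3.3,interpolation=cv2.INTER_CUBIC))
    g=f.max(2); w=np.zeros_like(g); w[pi[1]-12:pi[1]+13,pi[0]-12:pi[0]+13]=1
    nn,lab,st,ce=cv2.connectedComponentsWithStats(((g<55)&(w>0)).astype(np.uint8))
    for k in range(1,nn):
        if st[k,4]>8: print("  dark",st[k],ce[k])
    if n=="top":
        pl=((f[:,:,0].astype(int)-f[:,:,1]>12)&(f[:,:,2].astype(int)-f[:,:,1]>3)).astype(np.uint8)
        pl[:, :150]=0; pl[:,330:]=0; pl[:140]=0; pl[255:]=0
        pl=cv2.morphologyEx(pl,cv2.MORPH_OPEN,np.ones((3,3),np.uint8))
        pts=np.argwhere(pl)[:,::-1].astype(np.float32)
        W=np.array([atz(ray(im,((u+.5)/512,(v+.5)/384)),.012)[:2] for u,v in pts],np.float32)
        r=cv2.minAreaRect(W); print("plate",len(pts),r, cv2.boxPoints(r))
cv2.imwrite("pics/k.png",np.hstack(out)[:,:,::-1])
```

```text
side trace 0.63 67 [257.1776 217.4976]
side proj [255.3321 220.5954]
  dark [254 216   7  11  60] [256.9667 220.2667]
top proj [274.4439 210.7857]
  dark [269 205   8   7  42] [272.6667 208.0238]Traceback (most recent call last):
  File "<stdin>", line 22, in <module>
cv2.error: OpenCV(4.12.0) /io/opencv/modules/imgproc/src/convhull.cpp:143: error: (-215:Assertion failed) total >= 0 && (depth == CV_32F || depth == CV_32S) in function 'convexHull'
```

Run:
```python
from h import *
np.set_printoptions(precision=4,suppress=True)
S=arm.get_image("side");T=arm.get_image("top")
rs=[ray(S,((256.97+.5)/512,(219.8+.5)/384)),ray(T,((272.67+.5)/512,(208.02+.5)/384))]
print("knob",tri(rs),atz(rs[0],.104),atz(rs[1],.110))
out=[]
for im,c in((S,(257,220)),(T,(273,208))):
    f=im["frame"][c[1]-45:c[1]+45,c[0]-60:c[0]+60]; out.append(cv2.resize(f,None,fx=3.3,fy=3.3,interpolation=cv2.INTER_CUBIC))
cv2.imwrite("pics/k.png",np.hstack(out)[:,:,::-1])
f=T["frame"].astype(int); print(f[182,300],f[220,190],f[260,240])
for th in(6,10):
    pl=((f[:,:,0]-f[:,:,1]>th)).astype(np.uint8); pl[:,:150]=0;pl[:,330:]=0;pl[:140]=0;pl[255:]=0
    pl=cv2.morphologyEx(pl,cv2.MORPH_OPEN,np.ones((3,3),np.uint8)); pts=np.argwhere(pl)[:,::-1]
    if len(pts)<500: continue
    W=np.array([atz(ray(T,((u+.5)/512,(v+.5)/384)),.012)[:2] for u,v in pts]).astype(np.float32)
    r=cv2.minAreaRect(W); print("plate",th,len(pts),r,cv2.boxPoints(r).tolist())
```

```text
knob [ 0.4842 -0.045   0.0969] [ 0.4823 -0.0503  0.104 ] [ 0.4819 -0.0438  0.11  ]
[36 34 35] [197 178 177] [177 165 157]
plate 6 16381 ((0.5332362055778503, 0.061425745487213135), (0.39506790041923523, 0.6261539459228516), 1.2387086153030396) [[0.32898038625717163, 0.3701592981815338], [0.3425164818763733, -0.25584831833839417], [0.737492024898529, -0.24730780720710754], [0.7239559292793274, 0.37869980931282043]]
plate 10 6414 ((0.5343661308288574, 0.07892869412899017), (0.4820980429649353, 0.2460748553276062), 80.58158111572266) [[0.37354129552841187, -0.13873668015003204], [0.6162989735603333, -0.17900513112545013], [0.695190966129303, 0.2965940833091736], [0.4524332880973816, 0.3368625044822693]]
```

View pics/k.png

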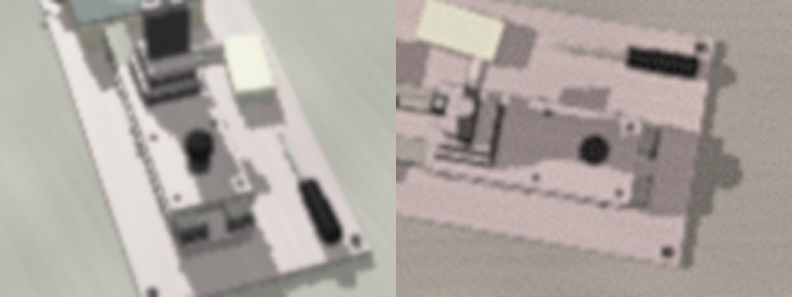

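The crop shows the knob clearly in both views. Triangulation puts it at (0.484, -0.045) and the plate fit at (0.4835, -0.0445), with +y_station = (0.164, 0.987). I'll raise the tool, cross over at height, then turn so the fingers close across the slide.

carry_out(claw=[9,9,9,9,9,9,9,9,9,9,9,9,9,9,9,9,9,9,9,9], delta_pos=[[0,0,-3.7],[0,0,-3.7],[-2.9,-3.01,0],[-2.9,-3.01,0],[-2.9,-3.01,0],[-2.9,-3.01,0],[-2.9,-3.01,0],[-2.9,-3.01,0],[-2.9,-3.01,0],[-2.9,-3.01,0],[-2.9,-3.01,0],[-2.9,-3.01,0],[-2.9,-3.01,0],[-2.9,-3.01,0],[-2.9,-3.01,0],[-2.9,-3.01,0],[-2.9,-3.01,0],[-2.9,-3.01,0],[0,0,0],[0,0,0]], angular=[[0,0,0],[0,0,0],[0,0,0],[0,0,0],[0,0,0],[0,0,0],[0,0,0],[0,0,0],[0,0,0],[0,0,0],[0,0,0],[0,0,0],[0,0,0],[0,0,0],[0,0,0],[0,0,0],[0,0,0],[0,0,0],[0,0,0],[0,0,0]])

```text
clock: 5.1
position: [0.4836, -0.045, 0.3007]
ee_rot: [-0.614, -3.081, 0.0]
force: [-0.4, 0.0, -0.2]
width: 0.98
gripper_force: 0.0
```

carry_out(claw=[9,9,9,9,9,9,9,9,9,9,9,9], delta_pos=[[0,0,0],[0,0,0],[0,0,0],[0,0,0],[0,0,0],[0,0,0],[0,0,0],[0,0,0],[0,0,0],[0,0,0],[0,0,0],[0,0,0]], angular=[[0,0,0.1344],[0,0,0.1344],[0,0,0.1344],[0,0,0.1344],[0,0,0.1344],[0,0,0.1344],[0,0,0.1344],[0,0,0.1344],[0,0,0.1344],[0,0,0.1344],[0,0,0],[0,0,0]])

```text
clock: 6.3
position: [0.4834, -0.043, 0.3007]
ee_rot: [-2.39, -2.039, -0.0]
force: [0.6, 0.4, 0.3]
width: 0.983
gripper_force: 0.0
```

```bash
cat > st.py <<'E'
from h import *
from scipy.spatial.transform import Rotation as R
np.set_printoptions(precision=4,suppress=True)
s=arm.observe(); M=R.from_rotvec(s["ee_rot"]).as_matrix()
K=np.array([.4838,-.0448]); u=np.array([.1637,.9865]); v=np.array([.9865,-.1637])
d=s["position"][:2]-K
print("t",s["clock"],"pos",s["position"],"along",d@u,"across",d@v,"F",s["force"],"Fu",s["force"][:2]@u,"w",s["width"],"gf",s["gripper_force"],"j",s["joints"])
print(M)
print("knob err in tool",M.T@np.r_[-d,0])
E
python3 st.py
```

```text
t 6.3 pos [ 0.4834 -0.043   0.3007] along 0.00169928460269961 across -0.0006388336990871591 F [0.6339 0.4188 0.2516] Fu 0.5168991492399628 w 0.9825424530689504 gf 0.0 j [-0.599   0.147   0.6752  1.8259 -0.0988  1.2024 -0.0516]
[[ 0.1575  0.9875 -0.0001]
 [ 0.9875 -0.1575  0.0005]
 [ 0.0005 -0.0002 -1.    ]]
knob err in tool [-0.0017  0.0006 -0.    ]
```

carry_out(claw=[9,9,9,9,9,9,9], delta_pos=[[-0.17,0.06,3.2],[0,0,3.2],[0,0,3.2],[0,0,3.2],[0,0,3.2],[0,0,0],[0,0,0]], angular=[[0,0,0],[0,0,0],[0,0,0],[0,0,0],[0,0,0],[0,0,0],[0,0,0]])

```text
clock: 7.0
position: [0.4839, -0.0459, 0.1412]
ee_rot: [-2.394, -2.034, 0.001]
force: [1.1, -0.8, 1.2]
width: 0.979
gripper_force: 0.0
```

```bash
python3 st.py
python3 - <<'E'
from h import *
out=[]
for n,w in(("side",55),("top",55)):
    im=arm.get_image(n); c=proj(im,[.4838,-.0448,.12]).astype(int); f=im["frame"][c[1]-60:c[1]+40,c[0]-w:c[0]+w]
    out.append(cv2.resize(f,None,fx=3.6,fy=3.6,interpolation=cv2.INTER_CUBIC))
cv2.imwrite("pics/a.png",np.hstack(out)[:,:,::-1])
E
```

```text
t 7.0 pos [ 0.4839 -0.0459  0.1412] along -0.0010793312056388792 across 0.0002431473435557892 F [ 1.0771 -0.795   1.2445] Fu -0.607958600190714 w 0.9788381204030205 gf 0.0 j [-0.4973  0.3439  0.6208  2.0468 -0.2686  0.8305  0.1167]
[[ 0.1615  0.9869 -0.0009]
 [ 0.9869 -0.1615 -0.0001]
 [-0.0003 -0.0009 -1.    ]]
knob err in tool [ 0.0011 -0.0002 -0.    ]
```

View pics/a.png

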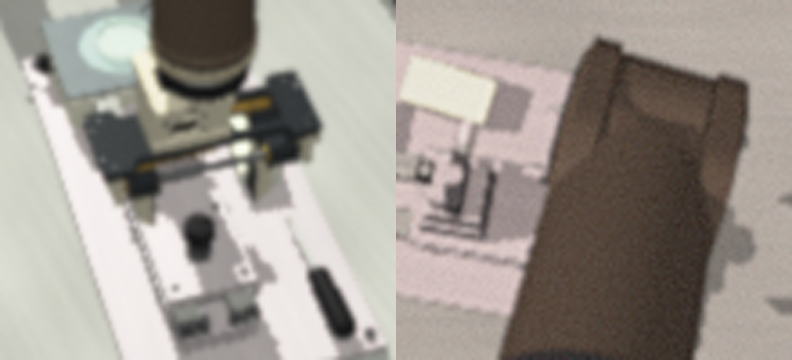

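The knob at (200,235) in the left half lies between the fingers at (145,200) and (265,190), and the wrist is clear of the manipulator. Next I descend and close.

carry_out(claw=[9,9,9,9,9,6,4,3,2,2,2,2,2,2], delta_pos=[[0.1,0,1.6],[0,0,1.6],[0,0,1.6],[0,0,0],[0,0,0],[0,0,0],[0,0,0],[0,0,0],[0,0,0],[0,0,0],[0,0,0],[0,0,0],[0,0,0],[0,0,0]], angular=[[0,0,0],[0,0,0],[0,0,0],[0,0,0],[0,0,0],[0,0,0],[0,0,0],[0,0,0],[0,0,0],[0,0,0],[0,0,0],[0,0,0],[0,0,0],[0,0,0]], force=30)

```text
clock: 8.5
position: [0.4828, -0.0448, 0.0926]
ee_rot: [-2.394, -2.03, 0.002]
force: [-5.3, 1.2, 4.1]
width: 0.292
gripper_force: 30.0
```

```bash
python3 st.py
```

```text
t 8.5 pos [ 0.4828 -0.0448  0.0926] along -0.00011888602838101711 across -0.0010115069784172508 F [-5.2709  1.1769  4.0698] Fu 0.29814649394271253 w 0.29198204394672245 gf 30.000826886098366 j [-0.4509  0.4193  0.5727  2.0945 -0.3417  0.7207  0.1789]
[[ 0.1634  0.9866 -0.0025]
 [ 0.9866 -0.1634  0.0007]
 [ 0.0003 -0.0026 -1.    ]]
knob err in tool [ 0.0001  0.001  -0.    ]
```

carry_out(claw=[2,2,2,2,2], delta_pos=[[0,0,-0.4],[0,0,-0.4],[0,0,-0.3],[0,0,0],[0,0,0]], angular=[[0,0,0],[0,0,0],[0,0,0],[0,0,0],[0,0,0]])

```text
clock: 9.0
position: [0.4828, -0.0448, 0.1033]
ee_rot: [-2.395, -2.031, 0.003]
force: [-5.4, 0.3, -9.5]
width: 0.292
gripper_force: 30.0
```

```bash
python3 st.py
```

```text
t 9.0 pos [ 0.4828 -0.0448  0.1033] along -0.00012831775181265618 across -0.0010205690791010818 F [-5.3951  0.2988 -9.5003] Fu -0.5884477454053294 w 0.2917682825852578 gf 29.99859217379708 j [-0.4631  0.4021  0.5855  2.0854 -0.3249  0.7448  0.1641]
[[ 0.1632  0.9866 -0.0024]
 [ 0.9866 -0.1632  0.0003]
 [-0.0001 -0.0024 -1.    ]]
knob err in tool [ 0.0001  0.001  -0.    ]
```

carry_out(claw=[2,2,2,2], delta_pos=[[0.1,0,0],[0.1,0,0],[0.1,0,0],[0.1,0,0]], angular=[[0,0,0],[0,0,0],[0,0,0],[0,0,0]])

```text
clock: 9.4
position: [0.4833, -0.0416, 0.1032]
ee_rot: [-2.396, -2.03, 0.004]
force: [-5.2, -1.8, -9.9]
width: 0.295
gripper_force: 30.0
```

```bash
python3 st.py
```

```text
t 9.4 pos [ 0.4833 -0.0416  0.1032] along 0.003120181394021396 across -0.0010162432776651086 F [-5.244  -1.7624 -9.8699] Fu -2.5970097352881605 w 0.29531540553386865 gf 29.998472022707574 j [-0.4705  0.4027  0.5859  2.0849 -0.3244  0.7448  0.1559]
[[ 0.164   0.9865 -0.0025]
 [ 0.9865 -0.164  -0.0005]
 [-0.0009 -0.0024 -1.    ]]
knob err in tool [-0.0031  0.001   0.    ]
```

carry_out(claw=[2,2,2,2,2,2,2,2,2,2,2,2,2,2,2,2,2,2], delta_pos=[[0.2,0,0],[0.3,0,0],[0.3,0,0],[0.3,0,0],[0.3,0,0],[0.3,0,0],[0.3,0,0],[0.3,0,0],[0.3,0,0],[0.3,0,0],[0.3,0,0],[0.3,0,0],[0.3,0,0],[0.3,0,0],[0.3,0,0],[0.2,0,0],[0,0,0],[0,0,0]], angular=[[0,0,0],[0,0,0],[0,0,0],[0,0,0],[0,0,0],[0,0,0],[0,0,0],[0,0,0],[0,0,0],[0,0,0],[0,0,0],[0,0,0],[0,0,0],[0,0,0],[0,0,0],[0,0,0],[0,0,0],[0,0,0]])

```text
clock: 11.2
position: [0.4908, 0.0044, 0.1031]
ee_rot: [-2.395, -2.031, 0.003]
force: [-5.6, 0.5, -10.6]
width: 0.295
gripper_force: 30.0
```

```bash
python3 st.py
```

```text
t 11.2 pos [0.4908 0.0044 0.1031] along 0.049649058499103 across -0.0011444119320326877 F [ -5.5962   0.5206 -10.5555] Fu -0.40247019028006903 w 0.2947724468909819 gf 29.998469997080974 j [-0.5578  0.411   0.5814  2.0713 -0.3272  0.7511  0.0643]
[[ 0.1633  0.9866 -0.0028]
 [ 0.9866 -0.1633 -0.0001]
 [-0.0005 -0.0027 -1.    ]]
knob err in tool [-0.0497  0.0011  0.    ]
```

Travel is about 49.7 mm, just short of the working-hole range. I lower the pin onto the strip, release, step back behind the knob and shut the fingers so they can push it.

carry_out(claw=[2,2,2,4,6,6,6,6,6,6,6,3,0,0,0,0,0,0,0], delta_pos=[[0,0,0.2],[0,0,0.2],[0,0,0],[0,0,0],[0,0,0],[0,0,0],[-0.8,0,0],[-0.8,0,0],[-0.8,0,0],[-0.6,0,0],[0,0,0],[0,0,0],[0,0,0],[0,0,0],[0,0,0],[0,0,0],[0,0,0],[0,0,0],[0,0,0]], angular=[[0,0,0],[0,0,0],[0,0,0],[0,0,0],[0,0,0],[0,0,0],[0,0,0],[0,0,0],[0,0,0],[0,0,0],[0,0,0],[0,0,0],[0,0,0],[0,0,0],[0,0,0],[0,0,0],[0,0,0],[0,0,0],[0,0,0]])

```text
clock: 13.1
position: [0.4874, -0.0252, 0.0997]
ee_rot: [2.396, 2.032, 0.0]
force: [0.3, 0.1, 0.0]
width: 0.023
gripper_force: 0.0
```

```bash
python3 st.py;  python3 - <<'E'
from h import *
im=arm.get_image("side"); c=proj(im,[.49,.004,.11]).astype(int); f=im["frame"][c[1]-50:c[1]+50,c[0]-60:c[0]+60]
cv2.imwrite("pics/b.png",cv2.resize(f,None,fx=5,fy=5,interpolation=cv2.INTER_CUBIC)[:,:,::-1])
E
```

```text
t 13.1 pos [ 0.4874 -0.0252  0.0997] along 0.019887774277308083 across 0.00030821284046777 F [0.3335 0.0732 0.0247] Fu 0.12683647740424486 w 0.022812425235572337 gf 0.0 j [-0.4971  0.4108  0.5793  2.0832 -0.3315  0.7366  0.1287]
[[ 0.1633  0.9866  0.    ]
 [ 0.9866 -0.1633 -0.    ]
 [ 0.      0.     -1.    ]]
knob err in tool [-0.0199 -0.0003 -0.    ]
```

View pics/b.png

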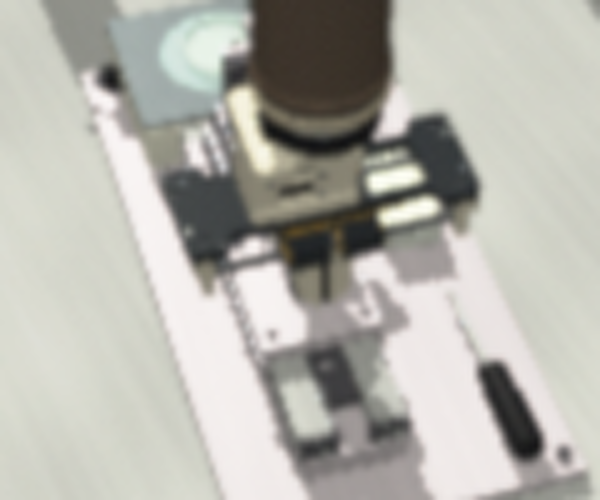

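Shut fingers at about (320,275) stand behind the hidden knob. Now a slow push, checking the force.

carry_out(claw=[0,0,0,0,0,0], delta_pos=[[0.2,0,0],[0.2,0,0],[0.1,0,0],[0.1,0,0],[0.1,0,0],[0.1,0,0]], angular=[[0,0,0],[0,0,0],[0,0,0],[0,0,0],[0,0,0],[0,0,0]])

```text
clock: 13.75
position: [0.4885, -0.0186, 0.0997]
ee_rot: [2.396, 2.03, -0.002]
force: [-1.6, -8.7, 0.7]
width: 0.003
gripper_force: 4.0
```

```bash
python3 st.py|head -1
```

```text
t 13.75 pos [ 0.4885 -0.0186  0.0997] along 0.026607393897045025 across 0.00032848412544497774 F [-1.5819 -8.665   0.7342] Fu -8.80697024704243 w 0.0030702097631171627 gf 3.9698607781610917 j [-0.512   0.4122  0.5802  2.0813 -0.3306  0.7374  0.1125]
```

carry_out(claw=[0,0], delta_pos=[[0.1,0,0],[0.1,0,0]], angular=[[0,0,0],[0,0,0]])

```text
clock: 13.95
position: [0.4886, -0.0174, 0.0997]
ee_rot: [2.397, 2.029, -0.003]
force: [-1.1, -7.5, 0.6]
width: 0.003
gripper_force: 4.2
```

carry_out(claw=[0,0], delta_pos=[[0.1,0,0],[0.1,0,0]], angular=[[0,0,0],[0,0,0]])

```text
clock: 14.15
position: [0.4889, -0.0155, 0.0997]
ee_rot: [2.397, 2.029, -0.002]
force: [-1.7, -8.1, 1.5]
width: 0.003
gripper_force: 4.1
```

carry_out(claw=[0,0], delta_pos=[[0.1,0,0],[0.1,0,0]], angular=[[0,0,0],[0,0,0]])

```text
clock: 14.35
position: [0.4893, -0.0136, 0.0997]
ee_rot: [2.397, 2.029, -0.003]
force: [-2.4, -9.1, 0.7]
width: 0.003
gripper_force: 4.6
```

carry_out(claw=[0,0], delta_pos=[[0.1,0,0],[0.1,0,0]], angular=[[0,0,0],[0,0,0]])

```text
clock: 14.55
position: [0.4895, -0.0116, 0.0997]
ee_rot: [2.397, 2.029, -0.003]
force: [-1.0, -7.3, 0.7]
width: 0.006
gripper_force: 3.8
```

carry_out(claw=[0,0], delta_pos=[[0.1,0,0],[0.1,0,0]], angular=[[0,0,0],[0,0,0]])

```text
clock: 14.75
position: [0.4899, -0.0094, 0.0996]
ee_rot: [2.397, 2.029, -0.003]
force: [-1.3, -8.2, -0.6]
width: 0.006
gripper_force: 4.0
```

carry_out(claw=[0,0], delta_pos=[[0.1,0,0],[0.1,0,0]], angular=[[0,0,0],[0,0,0]])

```text
clock: 14.95
position: [0.4901, -0.007, 0.0995]
ee_rot: [2.397, 2.03, -0.002]
force: [-1.1, -4.1, -4.5]
width: 0.005
gripper_force: 2.1
```

carry_out(claw=[0,0], delta_pos=[[0,0,0],[0,0,0]], angular=[[0,0,0],[0,0,0]])

```text
clock: 15.15
position: [0.4903, -0.0056, 0.0996]
ee_rot: [-2.396, -2.031, 0.001]
force: [-1.8, -2.2, -1.3]
width: 0.003
gripper_force: 1.3
```

carry_out(claw=[0,0], delta_pos=[[0.1,0,0],[0,0,0]], angular=[[0,0,0],[0,0,0]])

```text
clock: 15.35
position: [0.4906, -0.0043, 0.0996]
ee_rot: [-2.395, -2.032, 0.0]
force: [-1.7, -2.2, -2.2]
width: 0.003
gripper_force: 1.3
```

carry_out(claw=[0,0], delta_pos=[[0.1,0,0],[0,0,0]], angular=[[0,0,0],[0,0,0]])

```text
clock: 15.55
position: [0.4907, -0.0036, 0.0996]
ee_rot: [-2.396, -2.032, 0.001]
force: [-2.0, -2.6, -1.7]
width: 0.005
gripper_force: 1.9
```

carry_out(claw=[0,0], delta_pos=[[0.1,0,0],[0,0,0]], angular=[[0,0,0],[0,0,0]])

```text
clock: 15.75
position: [0.4907, -0.0034, 0.0996]
ee_rot: [2.396, 2.031, -0.002]
force: [-2.6, -6.3, -1.1]
width: 0.002
gripper_force: 3.3
```

```bash
python3 st.py|head -1
```

```text
t 15.75 pos [ 0.4907 -0.0034  0.0996] along 0.041959561490029045 across 6.427880849511555e-05 F [-2.6041 -6.3355 -1.0584] Fu -6.67626416631969 w 0.0020095189066274277 gf 3.2941152609419078 j [-0.5403  0.4153  0.5786  2.0764 -0.3319  0.74    0.083 ]
```

The carriage stopped dead at about 65 mm travel, after the push force had fallen when the pin dropped. I back off, rise and move away to look.

carry_out(claw=[0,0,0,0,0,0,0,0,0,0,0,0,0,0,0,0,0], delta_pos=[[-0.5,0,0],[-1,0,0],[-1,0,0],[0,0,-4],[0,0,-4],[0,0,-4],[0,0,-4],[0,0,-4],[-4,-1,0],[-4,-1,0],[-4,-1,0],[-4,-1,0],[-4,-1,0],[-4,-1,0],[-4,-1,0],[0,0,0],[0,0,0]], angular=[[0,0,0],[0,0,0],[0,0,0],[0,0,0],[0,0,0],[0,0,0],[0,0,0],[0,0,0],[0,0,0],[0,0,0],[0,0,0],[0,0,0],[0,0,0],[0,0,0],[0,0,0],[0,0,0],[0,0,0]])

```text
clock: 17.45
position: [0.3715, -0.2931, 0.2998]
ee_rot: [2.399, 2.028, 0.001]
force: [0.1, 0.1, -0.4]
width: 0.005
gripper_force: 0.0
```

```bash
python3 st.py|head -1
python3 - <<'E'
from h import *
np.set_printoptions(precision=4,suppress=True)
P=np.array([.4838+.065*.1637,-.0448+.065*.9865,.104]); out=[];rs=[]
for n in("side","top"):
    im=arm.get_image(n); p=proj(im,P); c=p.astype(int); f=im["frame"]
    g=f.max(2); w=np.zeros_like(g); w[c[1]-12:c[1]+13,c[0]-12:c[0]+13]=1
    nn,lab,st,ce=cv2.connectedComponentsWithStats(((g<55)&(w>0)).astype(np.uint8)); k=1+st[1:,4].argmax()
    q=arm.place_of("knob",im); print(n,p,st[k],ce[k],[(np.array(r["centre"])*[512,384],r["conf"]) for r in q[:1]])
    rs.append(ray(im,((ce[k][0]+.5)/512,(ce[k][1]+.5)/384)))
    out.append(cv2.resize(f[c[1]-45:c[1]+45,c[0]-45:c[0]+45],None,fx=4.4,fy=4.4,interpolation=cv2.INTER_CUBIC))
print(tri(rs),atz(rs[0],.104),atz(rs[1],.110))
cv2.imwrite("pics/c.png",np.hstack(out)[:,:,::-1])
E
```

```text
t 17.45 pos [ 0.3715 -0.2931  0.2998] along -0.2633163766160263 across -0.07018904485812594 F [ 0.1408  0.0634 -0.3595] Fu 0.08556476116989027 w 0.0051163526179274854 gf 0.0 j [-0.2368  0.1366  0.9183  1.8634 -0.117   1.1969  0.5524]
side [251.3323 204.8963] [248 211  15   6  36] [253.0556 214.4722] []
top [253.1626 204.4531] [250 201   6   7  36] [252.5    204.1667] [(array([250.624 , 208.3968]), 0.43)]
[0.5016 0.0186 0.0482] [ 0.4811 -0.0241  0.104 ] [0.493  0.0199 0.11  ]
```

View pics/c.png

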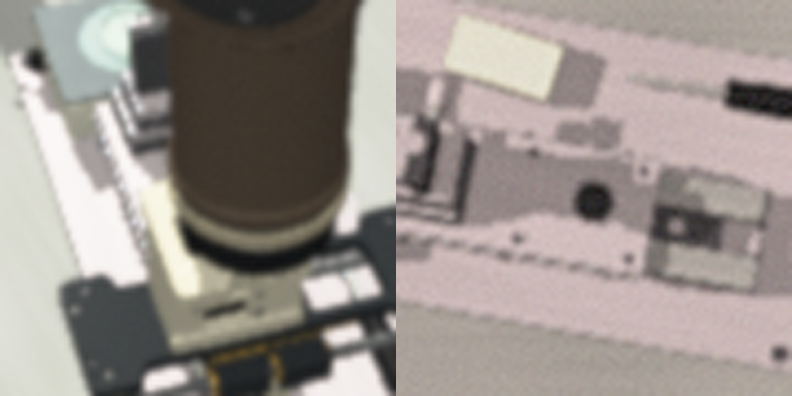

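Top view: the knob at (593,202) in the right half sits where expected, 65 mm along. The arm hides it in the side view, so I move aside.

carry_out(claw=[0,0,0,0,0,0,0,0,0,0], delta_pos=[[-1,4,0],[-1,4,0],[-1,4,0],[-1,4,0],[-1,4,0],[-1,4,0],[0,4,0],[0,0,0],[0,0,0],[0,0,0]], angular=[[0,0,0],[0,0,0],[0,0,0],[0,0,0],[0,0,0],[0,0,0],[0,0,0],[0,0,0],[0,0,0],[0,0,0]])

```text
clock: 18.65
position: [0.6382, -0.3965, 0.2997]
ee_rot: [-2.396, -2.032, 0.0]
force: [0.9, -0.5, 0.5]
width: 0.002
gripper_force: 0.0
```

```bash
python3 st.py|head -1
python3 - <<'E'
from h import *
np.set_printoptions(precision=4,suppress=True)
P=np.array([.4838+.065*.1637,-.0448+.065*.9865,.104]); out=[]
im=arm.get_image("side"); f=im["frame"]; p=proj(im,P); c=p.astype(int)
g=f.max(2); w=np.zeros_like(g); w[c[1]-12:c[1]+13,c[0]-12:c[0]+13]=1
nn,lab,st,ce=cv2.connectedComponentsWithStats(((g<55)&(w>0)).astype(np.uint8))
for k in range(1,nn): 
  if st[k,4]>8: print(st[k],ce[k])
print("start pose proj",proj(im,[.4838,-.0448,.104]),"now home",p,"now at 7mm",proj(im,P+[0,0,.007]))
cv2.imwrite("pics/d.png",cv2.resize(f[c[1]-50:c[1]+50,c[0]-60:c[0]+60],None,fx=5,fy=5,interpolation=cv2.INTER_CUBIC)[:,:,::-1])
E
```

```text
t 18.65 pos [ 0.6382 -0.3965  0.2997] along -0.32166085038249237 across 0.20989462697669622 F [ 0.8623 -0.4904  0.4568] Fu -0.34260769583754697 w 0.001520259625034086 gf 0.0 j [ 0.1056  0.71    0.8094  1.1223 -0.4927  1.4948  0.6547]
[248 202   7  10  45] [251.3111 206.0222]
start pose proj [257.1105 218.9834] now home [251.3323 204.8963] now at 7mm [251.3204 203.5113]
```

View pics/d.png

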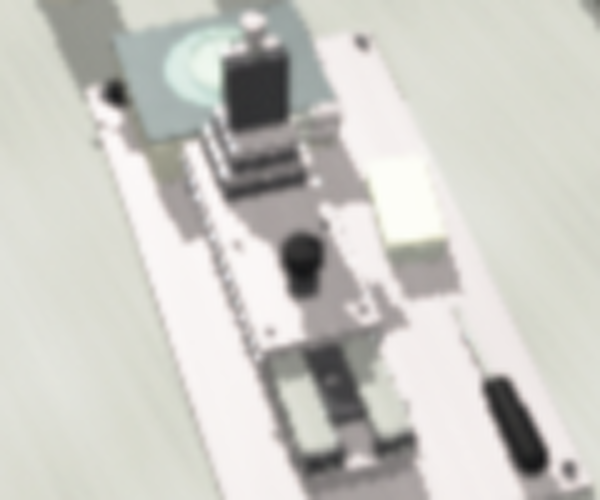

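The knob blob sits +1.1 px from its home projection; it was +1.3 px at the start, and a raised pin would give about -0.1 px. The pin is home, and the dish and manipulator are undisturbed, so I hand in.

```bash
python3 -c "
from cell import arm
print(arm.sign_off())"
```

```text
the job is handed in; nothing more can be done
None
```

I slid the carriage about 65 mm, where the plunger dropped home in the working hole, then let go and moved the arm clear; the job is handed in, but the hand-in returned no verdict.

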